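# Open the latched gate of the microscope guard

## Task

The class microscope is shut inside its low bench guard. Lift the thumb latch bar out of its catch by its upright tab, swing the gate wide open towards you and leave it standing open with the bar let down again. Feel your way: never force the bar against the catch (neither its lip in front nor its hood above), do not fling the gate, and leave the microscope and the things on the bench alone.

Things in the scene. Friction and masses are not known exactly. Their poses are not given: they have to be found in the camera images.
- guard: White steel pen, open-topped, fixed to the bench, 270 mm wide (y), 275 mm deep (x), 165 mm high. Origin on the bench under the middle of the shut gate; x points through the gate into the pen, y to the left as seen by someone facing the gate, z up. The latch post is at y = -113 mm. The gate's hinge axis is vertical at x = 0, y = +100 mm.
- gate (a joint): Gate angle, rad: 0 shut, grows as its free (guard -y) end swings out towards guard -x; stop at 1.45. Barred, 196 mm wide, 16 mm thick, top edge 170 mm above the bench, about 0.9 kg. Light friction hinge (under 2 N at the tab): it stays where left. The latched bar has 3 mm play before it meets the lip of the catch, and is out of the catch beyond 0.12 rad.
- bar (a joint): Latch bar angle, rad: 0 level on its rest, grows as its free end is lifted, up to 0.5; falls back by its weight (0.1 to 0.2 kg, 1 to 2 N at the tab). Flat steel bar 204 mm long, 14 mm high, 8 mm thick on the gate's outer face, centre line 18 mm in front of the gate's middle plane, 160 mm above the bench. Its free end, at guard y = -122 mm, lies in the catch.
- tab (a point): Grip point on the upright thumb tab standing on the bar, 15 mm below the tab's top, 200 mm above the bench with the bar down, 135 mm from the pivot, 165 mm from the gate's hinge axis. The steel tab is 10 mm thick across the gate (one finger in front, one behind), 24 mm wide along it, 48 mm high, its top 45 mm above the gate. Axes: x across the gate, y along the bar to the hinge, z up.
- keeper: Catch on the latch post: back plate, origin on the bench at guard y = -113 mm. Its jaw, 21 mm long in y, has a lip in front of the bar's end (outer face 31 mm before the gate's middle plane), a hood above and a shut outer side; it is screwed on at an UNKNOWN height: lip top 161 to 191 mm, hood underside always 21 mm above the lip top. The plate's pose does not tell it.
- microscope: Cream and black school microscope, 150 x 120 x 300 mm, standing loose in the pen, 80 mm or more behind the gate. Origin under its foot. Not to be touched.
- beaker: Glass beaker, 68 mm wide, 90 mm high, standing on the bench to the right of the guard. Origin under its base. Not to be moved.
- slide_box: Flat wooden slide box, 90 x 150 x 30 mm, lying on the bench to the left of the guard. Origin under its middle. Not to be moved.
- notebook: Paper notebook, 210 x 150 x 12 mm, lying on the bench to the left, nearer than the slide box. Origin under its middle. Not to be moved.
- pivot (a point): Pivot of the latch bar, on the gate 30 mm from its hinge axis (guard y = +70 mm with the gate shut), 160 mm above the bench. The bar turns here about the gate's normal.
- bar_end (a point): Middle of the bar's free end, 8 x 14 mm, 192 mm from the pivot. To clear the lip the tab must rise 6 mm (jaw lowest) to 27.5 mm (highest); the bar meets the hood at 10.5 mm (lowest) to 30.5 mm (highest). So the opening is only 3 to 4.5 mm of tab travel, just below the hood, at a height to be found by feel (over 10 N on the catch is forcing it); there the bar leaves towards guard -x.

How it is judged:
By the outcome, as a careful person would: the job done as asked, in the order asked, and still so for the second after the job is handed in, with the robot touching nothing.
It also fails if it takes over 70 s, if anything falls off the work surface, if the arm or the gripper's body presses on something with over 40 N, if the wrist force passes 120 N, or if a joint passes its speed limit or range.

## Robot

A 6-joint arm with a two-finger parallel gripper is mounted at the origin on the work surface. World frame = base frame: x ahead of the robot, y to its left, z up, the work surface at z = 0. Lengths are in mm, angles in rad, forces in N, time in s.
With the tool pointing down it reaches from about 400 to 925 mm from the base axis. Payload 12.5 kg.
Tool frame: the origin (TCP) lies on the centre line of the jaws, within the pads' length; the fingertips stand 19 mm ahead of it and the grasp point (between the pads) is the TCP; y points along the fingers, x is the direction in which the jaws open and shut, and the axes are right-handed (so a half turn about y gives the same grasp; the last joint's range is limited). The gripper opens to 95 mm and grips with 3 to 60 N. Pads are 20 mm wide; open, the fingers measure 119 mm over their backs; the gripper's body (75 mm by 180 mm) begins 59 mm behind the grasp point.
Start: joints at [1.009, 0.491, 1.559, -0, 1.092, -0.106], TCP at [275.1, 561.219, 212.461] pointing down, gripper open.
Joint ranges: [-3.1, 3.1], [-0.84, 2.19], [0.05, 2.79], [-1.13, 4.28], [0.06, 2.93], [-2.69, 2.69]. Speed limits (rad/s): [2.22, 2.22, 2.79, 3.14, 3.14, 3.14].

## Interface

Orientations are given as [roll, pitch, yaw] about the fixed x, y, z axes, in that order (R = Rz(yaw) Ry(pitch) Rx(roll)).
In Python, from cell import env gives the robot as it stands. The module is installed in compiled form; this text tells all that it offers.
- The arm moves only by the tool move_arm, never from a script. Its argument "rows" is a list of rows, each an object of numbers: "tx", "ty", "tz": the shift along the tool's x, y, z in cm; "rx", "ry", "rz": the turn, a rotation vector about the tool's x, y, z in rad; "grip": the opening in per cent of the stroke, from 0 (shut) to 100 (fully open). In form: [{"tx": .., "ty": .., "tz": .., "rx": .., "ry": .., "rz": .., "grip": ..}, ...]. A call has 1 to 10 rows; each row shifts and turns the commanded pose from where the row before left it, along the tool's axes as they then stand; what a row does not reach is not made up. A row lasts 1/12 s, in which the tool goes at most 41.7 mm and 7.16 degrees, less where a joint would pass 70% of its speed; a pose out of reach is approached as far as the arm can. A call is refused whole if a number of a shift passes 4.17 or a number of a turn 0.125, either way. A call with a gripper value outside its range is refused whole. The fingers move at their own pace and stop on an object; the grip force is fixed at half the most. Time passes only in rows, so rows that do not move let the fingers close. It gives the time, the measured TCP pose, the force and the opening at its end, in the units of the state.
- env.state(): the state, without advancing time (a new reading comes with each control period).
- env.read_camera(name): name is "scene" or "side" or "wrist"; returns (picture, depth): 480x640x3 uint8, blue, green, red; 480x640 float32, mm along the optical axis (not along the pixel's ray), 0 where there is no reading.
- env.calibration(name): a dict with "vertical_fov" (degrees; the focal length in pixels is half the picture's height over the tangent of half this angle, whatever the lens; pixels are square), "cx", "cy" (the principal point, pixels), "eye" and "rotation" of the camera in the world. Camera axes: x right, y up, looking along -z (the intrinsics and any distortion apply to the point x, -y, -z); pixel columns grow to the right and rows downward; lengths in mm; the calibration is good to about 2 mm. A picture is of the moment at which its call begins: read the wrist's pose just before it. calibration takes no time and is no camera call; for the wrist camera it gives the pose at the moment of the call.
- env.job_done(): hands the job in, once; it reports no verdict.
The state is a dict: "t": time; "joints": joint angles; "qvel": joint speeds; "tau": joint torques, N m; "eef_pos": TCP position; "tcp_rot": TCP orientation; "ft_force": force on the tool from outside, world axes, zero at the start; "moment": the same for the moment, N m; "opening": opening from 0.0 (shut) to 1.0 (fully open).
Only numpy, scipy, OpenCV 4.12 (cv2) and the standard library are available. Lean on these libraries where they do the work, as an engineer would, in place of code of your own. Each camera call takes 0.05 s, during which the arm holds its last target.

## Working session

There is one attempt and no reset: what is moved stays moved. The work goes in short steps, Python scripts to look and compute and a tool call to move; the robot and the scene stay as the last step left them, time stands still between calls to the robot, and variables do not carry over. Pictures are saved under pics/ and viewed, and the job is handed in when it is done.

Besides the shell and the picture viewer there is one more tool, called by a JSON object that holds its "name" and its "arguments". move_arm: Moves the arm, as the interface text tells. Its arguments: {"type":"object","properties":{"rows":{"type":"array"}},"required":["rows"]}

```bash
mkdir -p pics; cat > h.py <<'E'
import numpy as np, cv2
from cell import env
def save(name,fn):
    c=env.calibration(name); im,d=env.read_camera(name)
    cv2.imwrite('pics/'+fn+'.png',im); np.savez('pics/'+fn+'.npz',im=im,d=d,eye=c['eye'],R=c['rotation'],cx=c['cx'],cy=c['cy'],f=240/np.tan(np.radians(c['vertical_fov'])/2))
    return c
def pt(fn,u,v,d=None):
    z=np.load('pics/'+fn+'.npz')
    if d is None:
        w=z['d'][int(v)-1:int(v)+2,int(u)-1:int(u)+2]; w=w[w>0]; d=np.median(w) if len(w) else 0
    p=np.array([(u-z['cx'])/z['f']*d,-(v-z['cy'])/z['f']*d,-d])
    return z['R']@p+z['eye']
E
python3 - <<'E'
from h import *
s=env.state();print(s)
for n in ("scene","side","wrist"): print(n,save(n,n+'0'))
E
```

```text
{'t': 0.0, 'joints': array([ 1.00941353e+00,  4.91571568e-01,  1.55943843e+00, -1.45278565e-05,
        1.09165374e+00, -1.05620135e-01]), 'qvel': array([-0.0005228 , -0.00107084, -0.00177215,  0.00194032,  0.00202372,
       -0.0005637 ]), 'tau': array([-2.15318018e-03, -6.12651801e+01, -2.58168465e+01,  6.90784841e-02,
        4.83456301e-02, -1.70882927e-04]), 'eef_pos': array([274.963762  , 561.01183012, 211.85807091]), 'tcp_rot': array([-1.57069622e+00,  1.06647276e-03,  1.11504042e+00]), 'ft_force': array([-0.49954724,  0.46456577,  0.20464458]), 'moment': array([-0.01381071, -0.00971033,  0.00264204]), 'opening': 0.9996364468674147}
scene {'vertical_fov': 43.705745117265124, 'cx': 310.1478712657878, 'cy': 235.18603814229624, 'eye': array([1029.56711919,  493.20998029, 1067.32387504]), 'rotation': array([0.57078782, 0.01484443, 2.3646999 ])}
side {'vertical_fov': 48.29104886647874, 'cx': 330.52015226964056, 'cy': 242.64940689537576, 'eye': array([ 382.7850718 , -861.89530435,  736.95722296]), 'rotation': array([ 1.02569511, -0.01730305, -0.2659836 ])}
wrist {'vertical_fov': 67.09662726408779, 'cx': 322.25248888113606, 'cy': 241.74841628661375, 'eye': array([200.33789581, 597.48860741, 383.78629209]), 'rotation': array([-0.29859103,  0.00144937,  1.11551169])}
```

```bash
sed -i "s/^import numpy.*/&\nfrom scipy.spatial.transform import Rotation as Ro/; s/z\['R'\]@p/Ro.from_euler('xyz',z['R']).apply(p)/" h.py; cat h.py | head -5
```

```text
import numpy as np, cv2
from scipy.spatial.transform import Rotation as Ro
from cell import env
def save(name,fn):
    c=env.calibration(name); im,d=env.read_camera(name)
```

View pics/scene0.png

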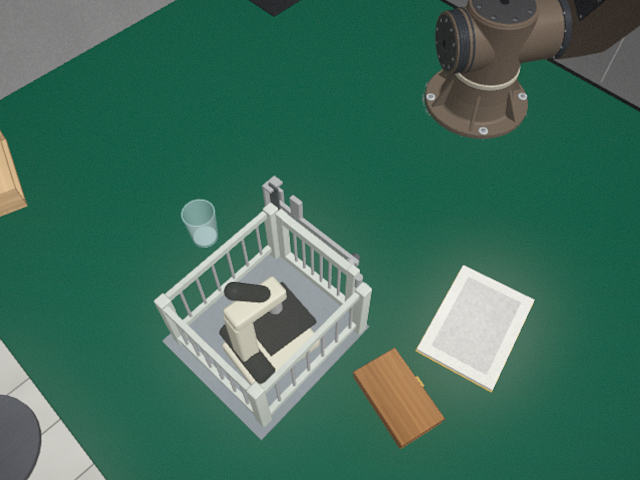

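View pics/side0.png

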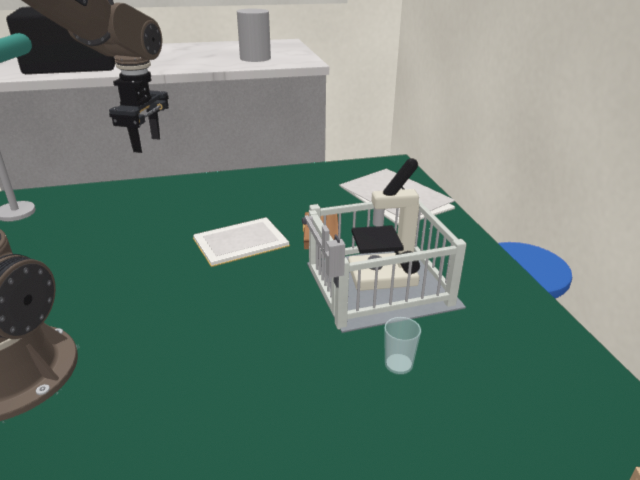

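View pics/wrist0.png

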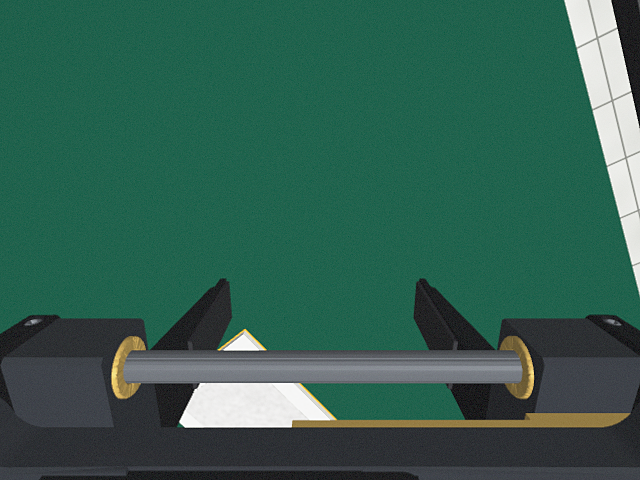

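```bash
python3 - <<'E'
from h import *
a=cv2.imread('pics/scene0.png')[165:315,240:390]; cv2.imwrite('pics/sc.png',cv2.resize(a,None,fx=4,fy=4,interpolation=cv2.INTER_CUBIC))
a=cv2.imread('pics/side0.png')[200:330,290:410]; cv2.imwrite('pics/si.png',cv2.resize(a,None,fx=4.5,fy=4.5,interpolation=cv2.INTER_CUBIC))
E
```

```text
(no output)
```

View pics/sc.png

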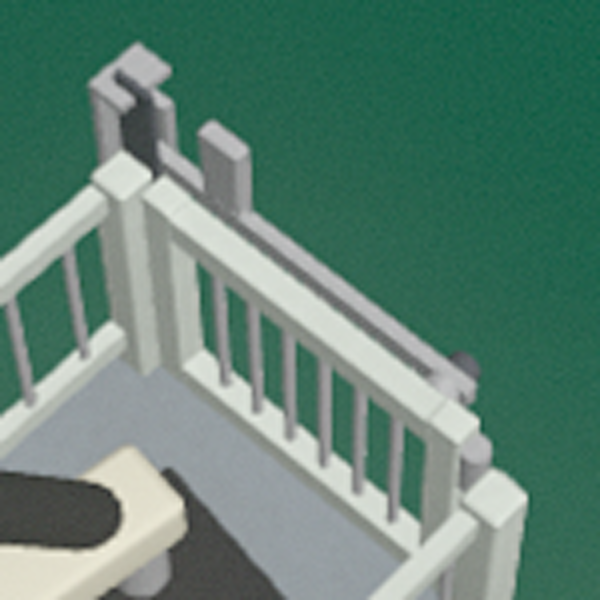

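View pics/si.png

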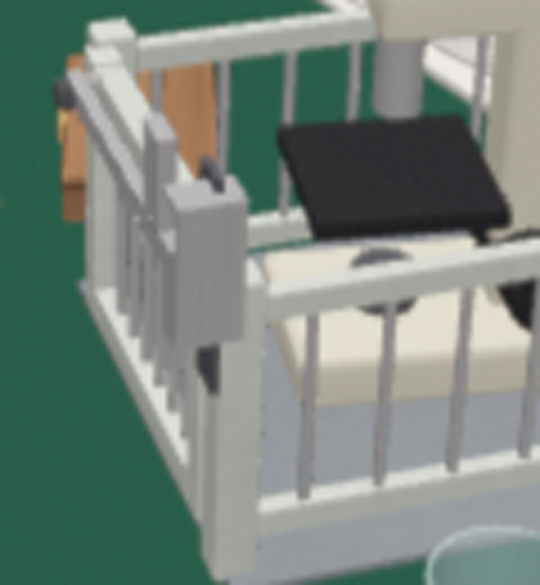

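```bash
cat >> h.py <<'E'
def ray(fn,u,v,zz):
    a=pt(fn,u,v,100.); e=np.load('pics/'+fn+'.npz')['eye']; return e+(a-e)*(zz-e[2])/(a[2]-e[2])
E
python3 - <<'E'
from h import *
f=lambda x,y:(240+x/4-.4,165+y/4-.4)
for n,x,y,z in [('tabtop',225,141,215),('tab c1',199,128,215),('tab c2',214,121,215),('tab c3',250,150,215),('tab c4',236,160,215),('gateL in',145,190,170),('gateL out',165,178,170),('gateR in',443,443,170),('gateR out',480,418,170),('barR',470,385,167),('postR',497,498,165),('postL',125,175,165),('keeper far',132,50,0)]:
    u,v=f(x,y); print(n,ray('scene0',u,v,z).round(1),pt('scene0',u,v).round(1))
E
```

```text
tabtop [620.8  23.5 215. ] [620.5  23.1 214.2]
tab c1 [624.   10.3 215. ] [ 521.2 -112.2   -1.1]
tab c2 [616.7  12.2 215. ] [ 5.127e+02 -1.090e+02  3.000e-01]
tab c3 [616.5  34.8 215. ] [614.6  32.8 211.2]
tab c4 [624.6  34.4 215. ] [623.8  33.5 213.4]
gateL in [644.2  -7.2 170. ] [640.5 -12.  161.4]
gateL out [633.2  -5.7 170. ] [628.8 -11.2 159.9]
gateR in [643.7 179.6 170. ] [639.4 176.1 160. ]
gateR out [623.6 182.4 170. ] [546.7 123.6  -0. ]
barR [613.3 167.1 167. ] [612.6 166.6 165.4]
postR [644.7 212.2 165. ] [644.3 211.9 164.1]
postL [642.9 -22.8 165. ] [643.  -22.7 165.2]
keeper far [ 510.9 -178.2    0. ] [ 512.1 -176.6    2.5]
```

```bash
python3 - <<'E'
from h import *
for fn in('scene0','side0'):
    z=np.load(f'pics/{fn}.npz'); d=z['d']; v,u=np.mgrid[0:480,0:640]
    p=np.stack([(u-z['cx'])/z['f']*d,-(v-z['cy'])/z['f']*d,-d],-1).reshape(-1,3)
    P=Ro.from_euler('xyz',z['R']).apply(p)+z['eye']; P=P[d.ravel()>0]; np.save(f'pics/{fn}P.npy',P)
    B=P[(P[:,0]>560)&(P[:,0]<950)&(P[:,1]>-60)&(P[:,1]<240)]
    for zl,zh in((220,240),(240,260),(260,280),(280,330)):
        q=B[(B[:,2]>zl)&(B[:,2]<zh)]
        if len(q): print(fn,zl,len(q),np.percentile(q,[0,2,98,100],axis=0)[:,:2].round(0).tolist())
    # keeper region
    q=P[(P[:,0]>590)&(P[:,0]<650)&(P[:,1]>-50)&(P[:,1]<5)&(P[:,2]>100)]
    h,_,_=np.histogram2d(q[:,2],q[:,0],bins=[range(140,240,4),range(590,652,6)])
    print('x bins 590..;',h.astype(int)[::-1])
    t=P[(P[:,0]>590)&(P[:,0]<660)&(P[:,1]>5)&(P[:,1]<50)&(P[:,2]>185)]
    print('tab',np.percentile(t,[0,3,50,97,100],axis=0).round(1).tolist(),len(t))
    k=q[q[:,2]>185]; print('keep hi',np.percentile(k,[0,3,50,97,100],axis=0).round(1).tolist(),len(k))
E
```

```text
scene0 220 1050 [[629.0, -34.0], [758.0, 101.0], [852.0, 143.0], [856.0, 146.0]]
scene0 240 156 [[784.0, 114.0], [785.0, 118.0], [819.0, 136.0], [822.0, 137.0]]
scene0 260 162 [[798.0, 113.0], [799.0, 117.0], [834.0, 135.0], [837.0, 135.0]]
scene0 280 384 [[812.0, 106.0], [815.0, 109.0], [848.0, 133.0], [849.0, 134.0]]
x bins 590..; [[ 0  0  0  0  0  0  0  0  0  0]
 [ 0  0  0  0  0  0  0  0  0  0]
 [ 0  0  0  0  0  0  0  0  0  0]
 [ 0  0  0  0  0  0  8  5  0  0]
 [ 0  0  0  0  3  1 15  7  1  0]
 [ 0  0  0 15 23 20 13 25 18  0]
 [ 0  0  0 11  9  9  6 16  4  0]
 [ 0  0  0  0  0  0  3  7  5  0]
 [ 0  0  0  0  0  0  1  4  3  0]
 [ 0  0  0  0  0  0  6  7  5  0]
 [ 0  0  0  0  0  0  3 11  5  0]
 [ 0  0  0  1  0  0  3  8  3  0]
 [ 0  0  0 14  6  0 10 10  4  0]
 [ 0  0  0  2  2  0  6  8  3  0]
 [ 0  0  0  2  5  0  5 13  5  0]
 [ 0  0  0  1  6  0  2 12  6  2]
 [ 0  0  0  2  4  7 12 20 20 10]
 [ 0  0  0  2 16 30  7 23 19 27]
 [ 0  0  0  1  3 11  8 19 22 13]
 [ 0  0  0  3  0  4  4  2  4  9]
 [ 0  0  0  2  0  5  0  0  1  8]
 [ 0  0  0  0  0  0  0  0  4  7]
 [ 0  0  0  0  0  0  0  0  2  8]
 [ 0  
[... 941 characters left out ...]
  0  2  8  7  5  6  3  0]
 [ 0  0  0  5  6  4  5  6  6  0]
 [ 0  0  0  8  7  4  7  6  4  0]
 [ 0  0  0  9  5  6  6  6  5  0]
 [ 0  0  0  9  5  5  4  4  4  0]
 [ 0  0  0  6  6  5  6  6  6  0]
 [ 0  0  0  6  6  6  6  3  5  0]
 [ 0  0  0  8  3  7  4  7  6  6]
 [ 0  0  0  8  6  3  6  6  5  2]
 [ 0  0  0  5  5  5  4  4  4  3]
 [ 0  0  0  7  5  6  7  7  3  3]
 [ 0  0  0  8  6  5  2  4  4  3]
 [ 0  0  0  4  3  4  6  6  3  5]
 [ 0  0  0  2  2  1  1  0  1  2]]
tab [[616.7, 7.7, 186.5], [616.9, 8.9, 187.8], [619.8, 14.2, 206.8], [627.0, 31.5, 217.0], [628.5, 33.4, 217.7]] 118
keep hi [[610.5, -48.2, 185.3], [611.8, -46.0, 186.7], [627.2, -42.6, 207.6], [641.8, -19.7, 220.9], [642.9, -11.9, 222.1]] 344
```

{"name": "move_arm", "arguments": {"rows": [{"ty":-1.4,"ry":0.124},{"ty":-1.4,"ry":0.124},{"ty":-1.4,"ry":0.124},{"ty":-1.4,"ry":0.124},{"ty":-1.4,"ry":0.124},{"ty":-1.4,"ry":0.124},{"ty":-1.4,"ry":0.124},{"ty":-1.4,"ry":0.124},{"ty":-1.0,"ry":0.122},{}]}}

```text
validation failed for argument at $.ro...
```

{"name": "move_arm", "arguments": {"rows": [{"tx":0,"ty":-1.4,"tz":0,"rx":0,"ry":0.124,"rz":0,"grip":100},{"tx":0,"ty":-1.4,"tz":0,"rx":0,"ry":0.124,"rz":0,"grip":100},{"tx":0,"ty":-1.4,"tz":0,"rx":0,"ry":0.124,"rz":0,"grip":100},{"tx":0,"ty":-1.4,"tz":0,"rx":0,"ry":0.124,"rz":0,"grip":100},{"tx":0,"ty":-1.4,"tz":0,"rx":0,"ry":0.124,"rz":0,"grip":100},{"tx":0,"ty":-1.4,"tz":0,"rx":0,"ry":0.124,"rz":0,"grip":100},{"tx":0,"ty":-1.4,"tz":0,"rx":0,"ry":0.124,"rz":0,"grip":100},{"tx":0,"ty":-1.4,"tz":0,"rx":0,"ry":0.124,"rz":0,"grip":100},{"tx":0,"ty":-1.0,"tz":0,"rx":0,"ry":0.122,"rz":0,"grip":60},{"tx":0,"ty":0,"tz":0,"rx":0,"ry":0,"rz":0,"grip":60}]}}

```text
t: 0.98
eef_pos: [275.3, 561.6, 336.4]
tcp_rot: [-1.568, -0.002, -0.005]
ft_force: [-0.4, -0.1, 0.4]
opening: 0.909
```

{"name": "move_arm", "arguments": {"rows": [{"tx":2.17,"ty":0,"tz":-3.37,"rx":0,"ry":0,"rz":0,"grip":60},{"tx":2.17,"ty":0,"tz":-3.37,"rx":0,"ry":0,"rz":0,"grip":60},{"tx":2.17,"ty":0,"tz":-3.37,"rx":0,"ry":0,"rz":0,"grip":60},{"tx":2.17,"ty":0,"tz":-3.37,"rx":0,"ry":0,"rz":0,"grip":60},{"tx":2.17,"ty":0,"tz":-3.37,"rx":0,"ry":0,"rz":0,"grip":60},{"tx":2.17,"ty":0,"tz":-3.37,"rx":0,"ry":0,"rz":0,"grip":60},{"tx":2.17,"ty":0,"tz":-3.37,"rx":0,"ry":0,"rz":0,"grip":60},{"tx":2.17,"ty":0,"tz":-3.37,"rx":0,"ry":0,"rz":0,"grip":60},{"tx":2.17,"ty":0,"tz":-3.37,"rx":0,"ry":0,"rz":0,"grip":60},{"tx":0,"ty":0,"tz":0,"rx":0,"ry":0,"rz":0,"grip":60}]}}

```text
t: 1.82
eef_pos: [473.4, 253.3, 333.4]
tcp_rot: [-1.572, 0.0, 0.001]
ft_force: [-0.2, 0.4, 0.3]
opening: 0.6
```

```bash
python3 -c "
from h import *
print(env.state())"
```

```text
{'t': 1.8167, 'joints': array([ 3.68885437e-01,  2.59584334e-01,  1.59474119e+00, -1.39976056e-03,
        1.28816758e+00,  3.68228277e-01]), 'qvel': array([ 0.09240055, -0.0027639 ,  0.00657333,  0.02955384,  0.00446716,
        0.11724549]), 'tau': array([-3.16294469e+00, -4.83423007e+01, -2.88389558e+01, -5.66021504e-02,
        4.06951492e-02, -1.15289513e+00]), 'eef_pos': array([473.42806209, 253.27637366, 333.41998801]), 'tcp_rot': array([-1.57237434e+00,  3.56583390e-04,  1.04785058e-03]), 'ft_force': array([-0.22485248,  0.3754682 ,  0.25890841]), 'moment': array([-0.09335293,  0.06083647, -0.01808595]), 'opening': 0.6001125088832515}
```

{"name": "move_arm", "arguments": {"rows": [{"tx":2.12,"ty":0,"tz":-3.3,"rx":0,"ry":0,"rz":0,"grip":60},{"tx":2.12,"ty":0,"tz":-3.3,"rx":0,"ry":0,"rz":0,"grip":60},{"tx":2.12,"ty":0,"tz":-3.3,"rx":0,"ry":0,"rz":0,"grip":60},{"tx":2.12,"ty":0,"tz":-3.3,"rx":0,"ry":0,"rz":0,"grip":60},{"tx":2.12,"ty":0,"tz":-3.3,"rx":0,"ry":0,"rz":0,"grip":60},{"tx":2.12,"ty":0,"tz":-3.3,"rx":0,"ry":0,"rz":0,"grip":60},{"tx":2.12,"ty":0,"tz":-3.3,"rx":0,"ry":0,"rz":0,"grip":60},{"tx":0,"ty":2,"tz":0,"rx":0,"ry":0,"rz":0,"grip":50},{"tx":0,"ty":2,"tz":0,"rx":0,"ry":0,"rz":0,"grip":50},{"tx":0,"ty":0,"tz":0,"rx":0,"ry":0,"rz":0,"grip":50}]}}

```text
t: 2.65
eef_pos: [618.1, 26.8, 289.8]
tcp_rot: [-1.57, 0.007, 0.004]
ft_force: [-0.6, 0.7, -0.7]
opening: 0.511
```

```bash
python3 -c "
from h import *
print(env.state()['eef_pos']);save('wrist','w1');save('side','s1')
a=cv2.imread('pics/s1.png')[150:330,250:430]; cv2.imwrite('pics/s1c.png',cv2.resize(a,None,fx=3.3,fy=3.3,interpolation=cv2.INTER_CUBIC))"
```

```text
[618.06006943  26.80346959 289.76690565]
```

View pics/w1.png

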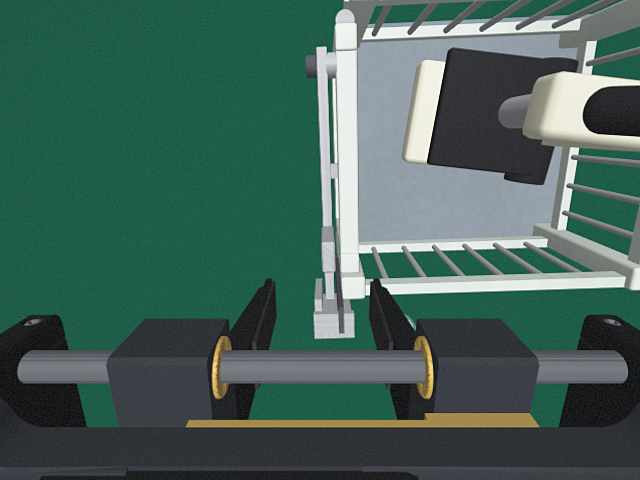

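View pics/s1c.png

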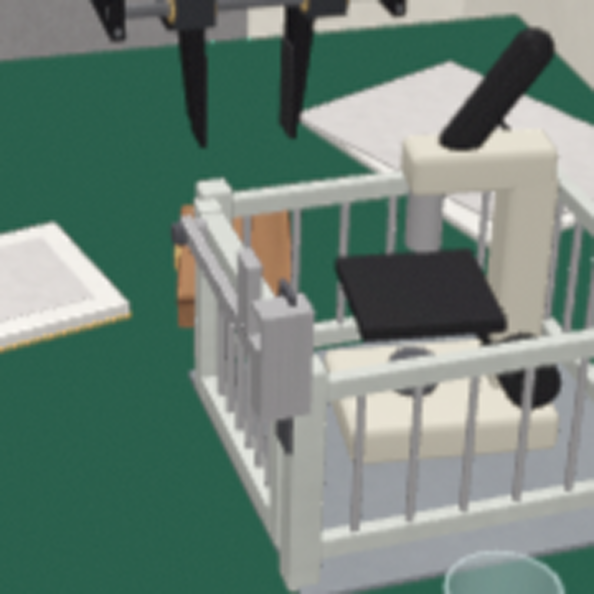

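```bash
python3 -c "
from h import *
a=cv2.imread('pics/w1.png')[210:350,260:400]; cv2.imwrite('pics/w1c.png',cv2.resize(a,None,fx=4,fy=4,interpolation=cv2.INTER_CUBIC))
print(env.state()['eef_pos'],env.state()['tcp_rot'])"
```

```text
[619.08666613  27.51689661 293.96564193] [-1.57057084  0.00167058  0.00357195]
```

View pics/w1c.png

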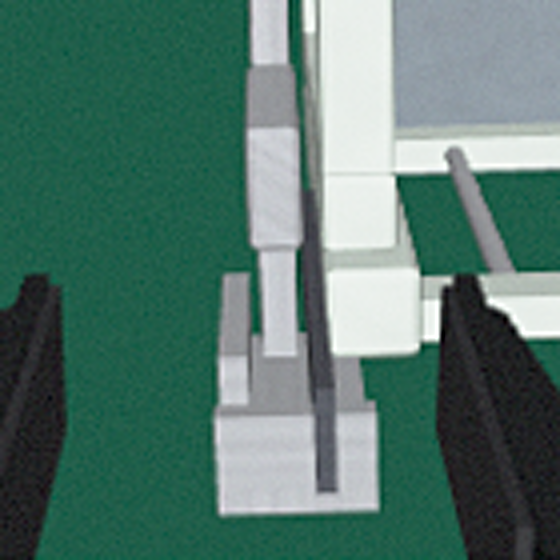

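```bash
python3 -c "
from h import *
f=lambda x,y:(260+x/4-.4,210+y/4-.4)
for n,x,y,z in [('tab',274,187,215),('t1',247,127,215),('t2',298,127,215),('t3',300,248,215),('t4',251,246,215),('hood',297,455,212),('lip?',233,380,188),('lipface',235,310,188),('bar hinge end',0,0,167)]:
    u,v=f(x,y)
    if n=='bar hinge end': u,v=323,50
    print(n,ray('w1',u,v,z).round(1),pt('w1',u,v).round(1))
"
```

```text
tab [622.   22.9 215. ] [622.   22.7 214.6]
t1 [617.1  34.2 215. ] [617.   31.7 206.9]
t2 [626.2  34.2 215. ] [626.3  32.8 210.5]
t3 [626.9  11.1 215. ] [626.9  10.7 214.1]
t4 [617.9  11.4 215. ] [ 6.169e+02 -7.420e+01  1.000e-01]
hood [627.  -33.2 212. ] [626.9 -32.5 213.2]
lip? [614.1 -29.4 188. ] [614.1 -30.  186.8]
lipface [614.5 -13.5 188. ] [614.1 -24.8 163. ]
bar hinge end [617.4 166.  167. ] [617.4 166.1 166.7]
```

```bash
python3 -c "
from h import *
a=cv2.imread('pics/w1.png')[20:230,290:380]; cv2.imwrite('pics/w1d.png',cv2.resize(a,None,fx=4,fy=2.8,interpolation=cv2.INTER_CUBIC))"
```

```text
(no output)
```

View pics/w1d.png

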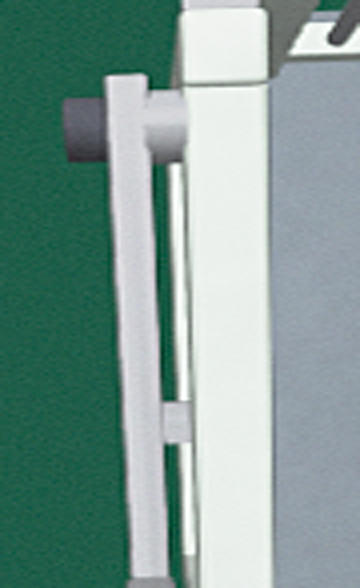

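```bash
python3 -c "
from h import *
f=lambda x,y:(290+x/4-.4,20+y/2.8-.4)
for n,x,y,z in [('b1',126,78,167),('b2',150,570,167),('g1',225.5,88,170),('g2',235.5,570,170)]:
    u,v=f(x,y); print(n,ray('w1',u,v,z).round(1))
"
```

```text
b1 [616.  167.7 167. ]
b2 [621.5  35.4 167. ]
g1 [634.1 164.8 170. ]
g2 [639.2  36.3 170. ]
```

{"name": "move_arm", "arguments": {"rows": [{"tx":0,"ty":2,"tz":0,"rx":0,"ry":-0.03,"rz":0,"grip":40},{"tx":0,"ty":2,"tz":0,"rx":0,"ry":0,"rz":0,"grip":40},{"tx":0,"ty":1,"tz":0,"rx":0,"ry":0,"rz":0,"grip":40},{"tx":0,"ty":0,"tz":0,"rx":0,"ry":0,"rz":0,"grip":40},{"tx":0,"ty":0,"tz":0,"rx":0,"ry":0,"rz":0,"grip":40},{"tx":0,"ty":0,"tz":0,"rx":0,"ry":0,"rz":0,"grip":40}]}}

```text
t: 3.25
eef_pos: [619.9, 27.5, 245.9]
tcp_rot: [-1.571, -0.002, 0.032]
ft_force: [0.2, 0.2, 1.3]
opening: 0.401
```

{"name": "move_arm", "arguments": {"rows": [{"tx":0.2,"ty":1,"tz":-0.45,"rx":0,"ry":0,"rz":0,"grip":35},{"tx":0,"ty":1.5,"tz":0,"rx":0,"ry":0,"rz":0,"grip":35},{"tx":0,"ty":1.5,"tz":0,"rx":0,"ry":0,"rz":0,"grip":35},{"tx":0,"ty":0.6,"tz":0,"rx":0,"ry":0,"rz":0,"grip":35},{"tx":0,"ty":0,"tz":0,"rx":0,"ry":0,"rz":0,"grip":35},{"tx":0,"ty":0,"tz":0,"rx":0,"ry":0,"rz":0,"grip":35}]}}

```text
t: 3.75
eef_pos: [621.7, 22.7, 198.7]
tcp_rot: [-1.571, -0.0, 0.031]
ft_force: [0.6, -0.4, 0.1]
opening: 0.355
```

```bash
python3 -c "
from h import *
print(env.state());save('wrist','w2')
a=cv2.imread('pics/w2.png')[180:400,200:480]; cv2.imwrite('pics/w2c.png',cv2.resize(a,None,fx=2.7,fy=2.7,interpolation=cv2.INTER_CUBIC))"
```

```text
{'t': 3.75, 'joints': array([-6.96978070e-02,  5.00050076e-01,  1.58252578e+00,  8.11803401e-05,
        1.05879698e+00, -1.00681271e-01]), 'qvel': array([ 0.00209403, -0.0140388 , -0.01091852,  0.00168524,  0.00306125,
        0.00034815]), 'tau': array([-6.63866219e-02, -5.98780918e+01, -2.44453973e+01,  6.42608805e-02,
       -2.99301208e-02, -5.13172025e-03]), 'eef_pos': array([621.73467306,  22.67598334, 198.7287345 ]), 'tcp_rot': array([-1.57074800e+00, -2.25812195e-04,  3.09436948e-02]), 'ft_force': array([ 0.55289286, -0.41571772,  0.08832013]), 'moment': array([-0.04676987,  0.03788558, -0.09665901]), 'opening': 0.3545864307745677}
```

View pics/w2c.png

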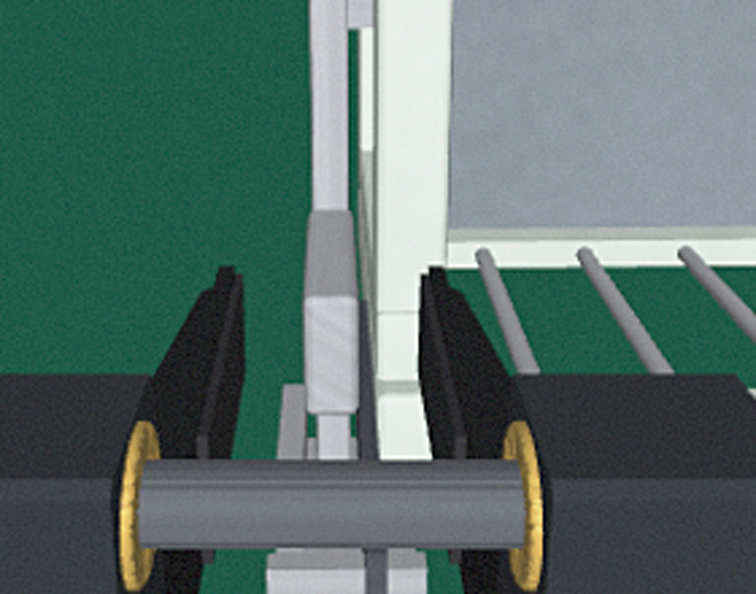

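{"name": "move_arm", "arguments": {"rows": [{"tx":0,"ty":0,"tz":0,"rx":0,"ry":0,"rz":0,"grip":20},{"tx":0,"ty":0,"tz":0,"rx":0,"ry":0,"rz":0,"grip":14},{"tx":0,"ty":0,"tz":0,"rx":0,"ry":0,"rz":0,"grip":14}]}}

```text
t: 4.05
eef_pos: [621.6, 22.8, 199.0]
tcp_rot: [-1.571, -0.001, 0.031]
ft_force: [-0.6, 0.3, -0.5]
opening: 0.198
```

{"name": "move_arm", "arguments": {"rows": [{"tx":0,"ty":0,"tz":0,"rx":0,"ry":0,"rz":0,"grip":10},{"tx":0,"ty":0,"tz":0,"rx":0,"ry":0,"rz":0,"grip":5},{"tx":0,"ty":0,"tz":0,"rx":0,"ry":0,"rz":0,"grip":5},{"tx":0,"ty":0,"tz":0,"rx":0,"ry":0,"rz":0,"grip":5}]}}

```text
t: 4.38
eef_pos: [621.5, 22.9, 198.7]
tcp_rot: [-1.571, -0.0, 0.031]
ft_force: [-1.2, -0.3, 2.3]
opening: 0.105
```

{"name": "move_arm", "arguments": {"rows": [{"tx":0,"ty":-0.135,"tz":0.04,"rx":-0.01,"ry":0,"rz":0,"grip":5},{"tx":0,"ty":-0.135,"tz":0.04,"rx":-0.01,"ry":0,"rz":0,"grip":5},{"tx":0,"ty":-0.135,"tz":0.04,"rx":-0.01,"ry":0,"rz":0,"grip":5},{"tx":0,"ty":-0.135,"tz":0.04,"rx":-0.01,"ry":0,"rz":0,"grip":5},{"tx":0,"ty":-0.135,"tz":0.04,"rx":-0.01,"ry":0,"rz":0,"grip":5},{"tx":0,"ty":0,"tz":0,"rx":0,"ry":0,"rz":0,"grip":5},{"tx":0,"ty":0,"tz":0,"rx":0,"ry":0,"rz":0,"grip":5}]}}

```text
t: 4.97
eef_pos: [621.3, 24.9, 205.2]
tcp_rot: [-1.621, 0.0, 0.031]
ft_force: [-2.3, -2.3, 0.5]
opening: 0.103
```

{"name": "move_arm", "arguments": {"rows": [{"tx":0,"ty":-0.135,"tz":0.04,"rx":-0.01,"ry":0,"rz":0,"grip":5},{"tx":0,"ty":0,"tz":0,"rx":0,"ry":0,"rz":0,"grip":5}]}}

```text
t: 5.13
eef_pos: [621.3, 25.4, 206.6]
tcp_rot: [-1.632, 0.0, 0.031]
ft_force: [-2.1, -2.9, 0.2]
opening: 0.104
```

{"name": "move_arm", "arguments": {"rows": [{"tx":0,"ty":-0.135,"tz":0.04,"rx":-0.01,"ry":0,"rz":0,"grip":5},{"tx":0,"ty":0,"tz":0,"rx":0,"ry":0,"rz":0,"grip":5}]}}

```text
t: 5.3
eef_pos: [621.4, 25.9, 208.0]
tcp_rot: [-1.642, -0.0, 0.031]
ft_force: [-1.7, -3.0, 0.1]
opening: 0.105
```

{"name": "move_arm", "arguments": {"rows": [{"tx":0,"ty":-0.135,"tz":0.04,"rx":-0.01,"ry":0,"rz":0,"grip":5},{"tx":0,"ty":0,"tz":0,"rx":0,"ry":0,"rz":0,"grip":5}]}}

```text
t: 5.47
eef_pos: [621.4, 26.4, 209.3]
tcp_rot: [-1.652, -0.0, 0.031]
ft_force: [-2.1, -3.4, 0.3]
opening: 0.104
```

{"name": "move_arm", "arguments": {"rows": [{"tx":0,"ty":-0.135,"tz":0.04,"rx":-0.01,"ry":0,"rz":0,"grip":5},{"tx":0,"ty":0,"tz":0,"rx":0,"ry":0,"rz":0,"grip":5}]}}

```text
t: 5.63
eef_pos: [621.4, 26.9, 210.7]
tcp_rot: [-1.662, -0.0, 0.031]
ft_force: [-2.4, -4.6, 0.6]
opening: 0.102
```

{"name": "move_arm", "arguments": {"rows": [{"tx":0,"ty":0,"tz":-0.05,"rx":0,"ry":0,"rz":0,"grip":5},{"tx":0,"ty":0,"tz":0,"rx":0,"ry":0,"rz":0,"grip":5}]}}

```text
t: 5.8
eef_pos: [621.4, 26.7, 210.3]
tcp_rot: [-1.66, -0.0, 0.031]
ft_force: [-1.7, -0.3, -0.5]
opening: 0.101
```

```bash
python3 -c "
from h import *
s=env.state();print(s['ft_force'],s['moment'],s['eef_pos'],s['tcp_rot'])"
```

```text
[-1.69244093 -0.25168762 -0.54835143] [0.00630425 0.33312765 0.17159105] [621.35653687  26.71037561 210.34143145] [-1.66007428e+00 -4.42476052e-05  3.10365084e-02]
```

{"name": "move_arm", "arguments": {"rows": [{"tx":-0.02,"ty":-0.07,"tz":0.017,"rx":-0.005,"ry":0,"rz":0,"grip":5},{"tx":0,"ty":-0.07,"tz":0.017,"rx":-0.005,"ry":0,"rz":0,"grip":5},{"tx":0,"ty":0,"tz":0,"rx":0,"ry":0,"rz":0,"grip":5}]}}

```text
t: 6.05
eef_pos: [621.2, 27.3, 211.8]
tcp_rot: [-1.671, -0.0, 0.031]
ft_force: [-1.0, 1.5, -1.9]
opening: 0.102
```

{"name": "move_arm", "arguments": {"rows": [{"tx":0,"ty":-0.07,"tz":0.017,"rx":-0.005,"ry":0,"rz":0,"grip":5},{"tx":0,"ty":-0.07,"tz":0.017,"rx":-0.005,"ry":0,"rz":0,"grip":5},{"tx":0,"ty":0,"tz":0,"rx":0,"ry":0,"rz":0,"grip":5}]}}

```text
t: 6.3
eef_pos: [621.1, 27.8, 213.2]
tcp_rot: [-1.681, -0.0, 0.031]
ft_force: [-0.5, 4.2, -3.4]
opening: 0.103
```

{"name": "move_arm", "arguments": {"rows": [{"tx":0,"ty":-0.07,"tz":0.017,"rx":-0.005,"ry":0,"rz":0,"grip":5},{"tx":0,"ty":-0.07,"tz":0.017,"rx":-0.005,"ry":0,"rz":0,"grip":5},{"tx":0,"ty":0,"tz":0,"rx":0,"ry":0,"rz":0,"grip":5}]}}

```text
t: 6.55
eef_pos: [621.1, 28.3, 214.5]
tcp_rot: [-1.691, 0.0, 0.031]
ft_force: [-0.5, 4.4, -3.5]
opening: 0.106
```

{"name": "move_arm", "arguments": {"rows": [{"tx":0,"ty":-0.07,"tz":0.017,"rx":-0.005,"ry":0,"rz":0,"grip":5},{"tx":0,"ty":-0.07,"tz":0.017,"rx":-0.005,"ry":0,"rz":0,"grip":5},{"tx":0,"ty":0,"tz":0,"rx":0,"ry":0,"rz":0,"grip":5}]}}

```text
t: 6.8
eef_pos: [621.0, 28.9, 215.8]
tcp_rot: [-1.701, 0.0, 0.031]
ft_force: [-0.0, 6.1, -3.6]
opening: 0.104
```

{"name": "move_arm", "arguments": {"rows": [{"tx":0,"ty":0,"tz":0.05,"rx":0,"ry":0,"rz":0,"grip":5},{"tx":0,"ty":0,"tz":0,"rx":0,"ry":0,"rz":0,"grip":5}]}}

```text
t: 6.97
eef_pos: [621.1, 28.9, 215.8]
tcp_rot: [-1.701, 0.0, 0.031]
ft_force: [-1.1, 3.2, -2.4]
opening: 0.102
```

```bash
python3 -c "
from h import *
s=env.state();print(s['ft_force'],s['moment'],s['eef_pos'],s['tcp_rot'])"
```

```text
[-1.07832133  3.18071142 -2.3842823 ] [0.73189121 0.18399251 0.1736061 ] [621.05521246  28.91925742 215.80369021] [-1.70088337e+00  7.75355124e-05  3.10835979e-02]
```

{"name": "move_arm", "arguments": {"rows": [{"tx":0,"ty":-0.07,"tz":0.03,"rx":-0.005,"ry":0,"rz":0,"grip":5},{"tx":0,"ty":-0.07,"tz":0.03,"rx":-0.005,"ry":0,"rz":0,"grip":5},{"tx":0,"ty":0,"tz":0,"rx":0,"ry":0,"rz":0,"grip":5}]}}

```text
t: 7.22
eef_pos: [621.0, 29.6, 217.3]
tcp_rot: [-1.712, 0.0, 0.031]
ft_force: [-2.0, 1.9, -2.3]
opening: 0.104
```

{"name": "move_arm", "arguments": {"rows": [{"tx":0,"ty":-0.07,"tz":0.03,"rx":-0.005,"ry":0,"rz":0,"grip":5},{"tx":0,"ty":0,"tz":0,"rx":0,"ry":0,"rz":0,"grip":5}]}}

```text
t: 7.38
eef_pos: [621.0, 29.9, 217.9]
tcp_rot: [-1.716, -0.0, 0.031]
ft_force: [-1.2, 1.1, -1.6]
opening: 0.102
```

{"name": "move_arm", "arguments": {"rows": [{"tx":0,"ty":-0.07,"tz":0.02,"rx":-0.005,"ry":0,"rz":0,"grip":5},{"tx":0,"ty":0,"tz":0,"rx":0,"ry":0,"rz":0,"grip":5}]}}

```text
t: 7.55
eef_pos: [621.0, 30.2, 218.6]
tcp_rot: [-1.721, 0.0, 0.031]
ft_force: [-1.4, 1.3, -1.9]
opening: 0.101
```

{"name": "move_arm", "arguments": {"rows": [{"tx":0,"ty":-0.07,"tz":0.02,"rx":-0.005,"ry":0,"rz":0,"grip":5},{"tx":0,"ty":0,"tz":0,"rx":0,"ry":0,"rz":0,"grip":5}]}}

```text
t: 7.72
eef_pos: [621.0, 30.6, 219.3]
tcp_rot: [-1.726, -0.0, 0.031]
ft_force: [-1.8, 1.2, -1.5]
opening: 0.101
```

{"name": "move_arm", "arguments": {"rows": [{"tx":0,"ty":-0.07,"tz":0.022,"rx":-0.005,"ry":0,"rz":0,"grip":5},{"tx":0,"ty":0,"tz":0,"rx":0,"ry":0,"rz":0,"grip":5}]}}

```text
t: 7.88
eef_pos: [621.0, 30.9, 219.9]
tcp_rot: [-1.731, 0.0, 0.031]
ft_force: [-2.0, 0.0, -1.4]
opening: 0.102
```

{"name": "move_arm", "arguments": {"rows": [{"tx":0,"ty":-0.07,"tz":0.022,"rx":-0.005,"ry":0,"rz":0,"grip":5},{"tx":0,"ty":0,"tz":0,"rx":0,"ry":0,"rz":0,"grip":5}]}}

```text
t: 8.05
eef_pos: [621.0, 31.2, 220.6]
tcp_rot: [-1.736, -0.0, 0.031]
ft_force: [-1.7, -1.7, -1.3]
opening: 0.101
```

{"name": "move_arm", "arguments": {"rows": [{"tx":0,"ty":-0.07,"tz":0.022,"rx":-0.005,"ry":0,"rz":0,"grip":5},{"tx":0,"ty":0,"tz":0,"rx":0,"ry":0,"rz":0,"grip":5}]}}

```text
t: 8.22
eef_pos: [621.0, 31.5, 221.2]
tcp_rot: [-1.741, -0.0, 0.031]
ft_force: [-1.4, -1.7, -0.8]
opening: 0.104
```

```bash
python3 -c "
from h import *
s=env.state();print(s['ft_force'],s['moment'],s['eef_pos'],s['tcp_rot'])
save('wrist','w3')
a=cv2.imread('pics/w3.png')[180:400,200:480]; cv2.imwrite('pics/w3c.png',cv2.resize(a,None,fx=2.7,fy=2.7,interpolation=cv2.INTER_CUBIC))
save('side','s3')
a=cv2.imread('pics/s3.png')[200:310,290:390]; cv2.imwrite('pics/s3c.png',cv2.resize(a,None,fx=5,fy=5,interpolation=cv2.INTER_CUBIC))
"
```

```text
[-1.42582013 -1.66573091 -0.7585092 ] [-0.2706512   0.40719017  0.17270252] [620.98745907  31.5350416  221.22543555] [-1.74140961e+00 -4.63191326e-05  3.10932282e-02]
```

View pics/w3c.png

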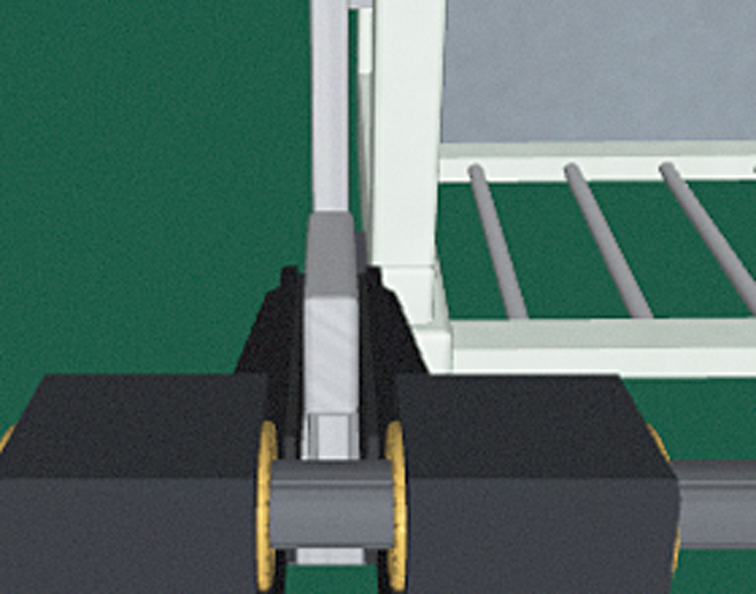

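View pics/s3c.png

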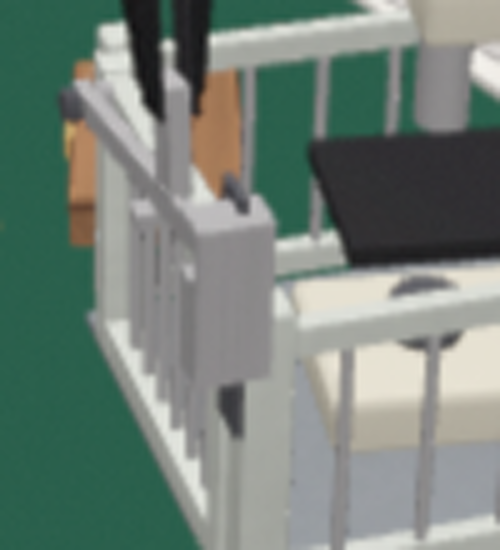

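{"name": "move_arm", "arguments": {"rows": [{"tx":0,"ty":-0.055,"tz":0.01,"rx":-0.004,"ry":0,"rz":0,"grip":5},{"tx":0,"ty":0,"tz":0,"rx":0,"ry":0,"rz":0,"grip":5}]}}

```text
t: 8.48
eef_pos: [621.0, 31.7, 221.7]
tcp_rot: [-1.745, -0.0, 0.031]
ft_force: [-1.9, -1.9, -1.0]
opening: 0.103
```

{"name": "move_arm", "arguments": {"rows": [{"tx":0,"ty":-0.055,"tz":0.014,"rx":-0.004,"ry":0,"rz":0,"grip":5},{"tx":0,"ty":0,"tz":0,"rx":0,"ry":0,"rz":0,"grip":5}]}}

```text
t: 8.65
eef_pos: [621.0, 32.0, 222.2]
tcp_rot: [-1.749, -0.0, 0.031]
ft_force: [-2.2, -1.9, -1.5]
opening: 0.102
```

{"name": "move_arm", "arguments": {"rows": [{"tx":0,"ty":-0.055,"tz":0.014,"rx":-0.004,"ry":0,"rz":0,"grip":5},{"tx":0,"ty":0,"tz":0,"rx":0,"ry":0,"rz":0,"grip":5}]}}

```text
t: 8.82
eef_pos: [621.0, 32.3, 222.7]
tcp_rot: [-1.753, -0.0, 0.031]
ft_force: [-1.4, -0.6, -0.9]
opening: 0.102
```

{"name": "move_arm", "arguments": {"rows": [{"tx":0,"ty":-0.055,"tz":0.014,"rx":-0.004,"ry":0,"rz":0,"grip":5},{"tx":0,"ty":0,"tz":0,"rx":0,"ry":0,"rz":0,"grip":5}]}}

```text
t: 8.98
eef_pos: [621.0, 32.5, 223.2]
tcp_rot: [-1.757, -0.0, 0.031]
ft_force: [-1.7, -1.6, -1.1]
opening: 0.102
```

{"name": "move_arm", "arguments": {"rows": [{"tx":0,"ty":-0.055,"tz":0.014,"rx":-0.004,"ry":0,"rz":0,"grip":5},{"tx":0,"ty":0,"tz":0,"rx":0,"ry":0,"rz":0,"grip":5}]}}

```text
t: 9.15
eef_pos: [621.0, 32.8, 223.8]
tcp_rot: [-1.761, -0.0, 0.031]
ft_force: [-2.1, -1.1, -1.1]
opening: 0.1
```

```bash
python3 -c "
from h import *
s=env.state();print(s['ft_force'],s['moment'],s['eef_pos'],s['tcp_rot'])"
```

```text
[-2.14450264 -1.14721222 -1.11337182] [-0.27181395  0.37729216  0.15913901] [620.97193204  32.80415347 223.75550974] [-1.76109493e+00 -7.89596247e-05  3.11190823e-02]
```

{"name": "move_arm", "arguments": {"rows": [{"tx":0,"ty":-0.055,"tz":0.014,"rx":-0.004,"ry":0,"rz":0,"grip":5},{"tx":0,"ty":0,"tz":0,"rx":0,"ry":0,"rz":0,"grip":5}]}}

```text
t: 9.32
eef_pos: [621.0, 33.0, 224.3]
tcp_rot: [-1.765, -0.0, 0.031]
ft_force: [-1.9, -1.2, -1.2]
opening: 0.103
```

{"name": "move_arm", "arguments": {"rows": [{"tx":0,"ty":-0.055,"tz":0.014,"rx":-0.004,"ry":0,"rz":0,"grip":5},{"tx":0,"ty":0,"tz":0,"rx":0,"ry":0,"rz":0,"grip":5}]}}

```text
t: 9.48
eef_pos: [621.0, 33.3, 224.8]
tcp_rot: [-1.769, -0.0, 0.031]
ft_force: [-2.8, -1.6, -1.5]
opening: 0.099
```

```bash
python3 -c "
from h import *
s=env.state();print(s['ft_force'],s['moment'],s['eef_pos'],s['tcp_rot'])"
```

```text
[-2.82944509 -1.56948206 -1.48510232] [-0.24270879  0.44832009  0.12919949] [620.96184486  33.30296364 224.76612307] [-1.76904434e+00 -1.00678881e-04  3.10761745e-02]
```

{"name": "move_arm", "arguments": {"rows": [{"tx":-0.01,"ty":-0.05,"tz":0.013,"rx":-0.0037,"ry":0,"rz":0,"grip":5},{"tx":0,"ty":0,"tz":0,"rx":0,"ry":0,"rz":0,"grip":5}]}}

```text
t: 9.65
eef_pos: [621.0, 33.6, 225.3]
tcp_rot: [-1.773, -0.0, 0.031]
ft_force: [-2.0, -1.6, -1.3]
opening: 0.102
```

{"name": "move_arm", "arguments": {"rows": [{"tx":0,"ty":-0.05,"tz":0.013,"rx":-0.0037,"ry":0,"rz":0,"grip":5},{"tx":0,"ty":0,"tz":0,"rx":0,"ry":0,"rz":0,"grip":5}]}}

```text
t: 9.82
eef_pos: [620.9, 33.8, 225.7]
tcp_rot: [-1.776, -0.0, 0.031]
ft_force: [-1.2, -0.4, -1.3]
opening: 0.104
```

```bash
python3 -c "
from h import *
s=env.state();print(s['ft_force'],s['moment'],s['eef_pos'],s['tcp_rot'])"
```

```text
[-1.16297044 -0.39203019 -1.29705913] [-0.14627085  0.28904096  0.18047143] [620.92011346  33.77789297 225.70915176] [-1.77639519e+00 -2.84008309e-04  3.10993716e-02]
```

{"name": "move_arm", "arguments": {"rows": [{"tx":0,"ty":-0.05,"tz":0.013,"rx":-0.0037,"ry":0,"rz":0,"grip":5},{"tx":0,"ty":0,"tz":0,"rx":0,"ry":0,"rz":0,"grip":5}]}}

```text
t: 9.98
eef_pos: [620.9, 34.0, 226.1]
tcp_rot: [-1.78, -0.0, 0.031]
ft_force: [-0.9, -1.0, -1.2]
opening: 0.103
```

{"name": "move_arm", "arguments": {"rows": [{"tx":0,"ty":-0.05,"tz":0.013,"rx":-0.0037,"ry":0,"rz":0,"grip":5},{"tx":0,"ty":0,"tz":0,"rx":0,"ry":0,"rz":0,"grip":5}]}}

```text
t: 10.15
eef_pos: [620.9, 34.3, 226.6]
tcp_rot: [-1.784, -0.0, 0.031]
ft_force: [-0.8, 0.3, -1.8]
opening: 0.101
```

```bash
python3 -c "
from h import *
s=env.state();print(s['ft_force'],s['moment'],s['eef_pos'],s['tcp_rot'])"
```

```text
[-0.82939186  0.30972264 -1.8472998 ] [-0.01060669  0.22323654  0.23240654] [620.89318812  34.29764606 226.59332701] [-1.78371222e+00 -2.35862076e-04  3.11499064e-02]
```

{"name": "move_arm", "arguments": {"rows": [{"tx":0,"ty":-0.05,"tz":0.015,"rx":-0.0037,"ry":0,"rz":0,"grip":5},{"tx":0,"ty":0,"tz":0,"rx":0,"ry":0,"rz":0,"grip":5}]}}

```text
t: 10.32
eef_pos: [620.9, 34.5, 227.0]
tcp_rot: [-1.788, -0.0, 0.031]
ft_force: [-0.2, -0.7, -1.8]
opening: 0.1
```

```bash
python3 -c "
from h import *
s=env.state();print(s['ft_force'],s['moment'],s['eef_pos'],s['tcp_rot'])"
```

```text
[-0.22343065 -0.69520955 -1.78438502] [0.01829289 0.11015604 0.21210941] [620.85623731  34.47004278 227.01502546] [-1.78750388e+00 -1.30627456e-04  3.11036095e-02]
```

{"name": "move_arm", "arguments": {"rows": [{"tx":0,"ty":-0.05,"tz":0.015,"rx":-0.0037,"ry":0,"rz":0,"grip":5},{"tx":0,"ty":0,"tz":0,"rx":0,"ry":0,"rz":0,"grip":5}]}}

```text
t: 10.48
eef_pos: [620.8, 34.5, 227.2]
tcp_rot: [-1.791, 0.0, 0.031]
ft_force: [0.3, -2.1, -4.7]
opening: 0.104
```

```bash
python3 -c "
from h import *
s=env.state();print(s['ft_force'],s['moment'],s['eef_pos'],s['tcp_rot'])
save('side','s4');save('scene','c4')
a=cv2.imread('pics/s4.png')[200:300,290:390]; b=cv2.imread('pics/c4.png')[165:265,240:340];cv2.imwrite('pics/s4c.png',cv2.resize(np.hstack([a,b]),None,fx=4,fy=4,interpolation=cv2.INTER_CUBIC))
"
```

```text
[ 0.27391388 -2.14347541 -4.74353269] [-0.0778535   0.01141997  0.24573605] [620.77601642  34.53529616 227.16968471] [-1.79134788e+00  3.06988412e-04  3.09603589e-02]
```

View pics/s4c.png

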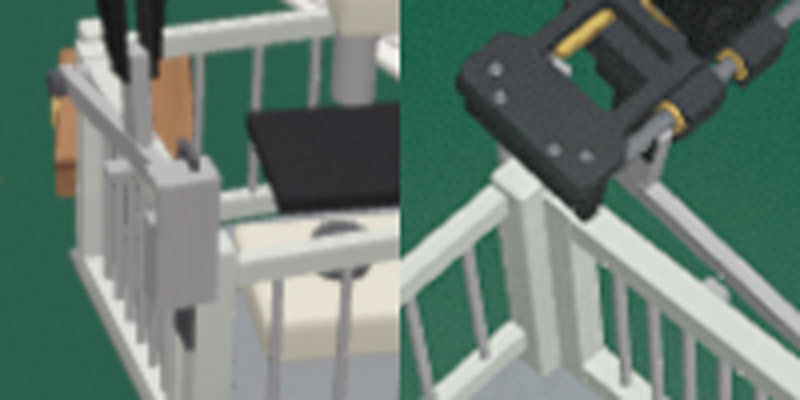

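{"name": "move_arm", "arguments": {"rows": [{"tx":0,"ty":0.09,"tz":-0.025,"rx":0.006,"ry":0,"rz":0,"grip":5},{"tx":0,"ty":0.09,"tz":-0.025,"rx":0.006,"ry":0,"rz":0,"grip":5},{"tx":0,"ty":0,"tz":0,"rx":0,"ry":0,"rz":0,"grip":5}]}}

```text
t: 10.83
eef_pos: [620.8, 33.8, 225.8]
tcp_rot: [-1.778, -0.0, 0.031]
ft_force: [-0.5, 2.0, -3.6]
opening: 0.101
```

```bash
python3 -c "
from h import *
s=env.state();print(s['ft_force'],s['moment'],s['eef_pos'],s['tcp_rot'])"
```

```text
[-0.52594513  1.95172871 -3.6050461 ] [0.38214037 0.11085483 0.22117156] [620.82974623  33.80970835 225.82607095] [-1.77790987e+00 -2.47844291e-04  3.07018046e-02]
```

{"name": "move_arm", "arguments": {"rows": [{"tx":-0.08,"ty":0.03,"tz":0.005,"rx":0.002,"ry":0.005,"rz":0.001,"grip":5},{"tx":-0.08,"ty":0,"tz":0.009,"rx":0,"ry":0.005,"rz":0.001,"grip":5},{"tx":0,"ty":0,"tz":0,"rx":0,"ry":0,"rz":0,"grip":5}]}}

```text
t: 11.08
eef_pos: [619.1, 33.8, 225.6]
tcp_rot: [-1.777, -0.0, 0.02]
ft_force: [-0.9, 1.0, -1.4]
opening: 0.104
```

{"name": "move_arm", "arguments": {"rows": [{"tx":-0.05,"ty":0,"tz":0.006,"rx":0,"ry":0.003,"rz":0.0006,"grip":5},{"tx":0,"ty":0,"tz":0,"rx":0,"ry":0,"rz":0,"grip":5}]}}

```text
t: 11.25
eef_pos: [618.7, 33.9, 225.6]
tcp_rot: [-1.777, -0.0, 0.018]
ft_force: [-1.9, 0.6, -2.4]
opening: 0.102
```

{"name": "move_arm", "arguments": {"rows": [{"tx":-0.05,"ty":0,"tz":0.006,"rx":0,"ry":0.003,"rz":0.0006,"grip":5},{"tx":0,"ty":0,"tz":0,"rx":0,"ry":0,"rz":0,"grip":5}]}}

```text
t: 11.42
eef_pos: [618.2, 33.9, 225.5]
tcp_rot: [-1.777, -0.0, 0.015]
ft_force: [-0.4, 1.0, -1.9]
opening: 0.102
```

{"name": "move_arm", "arguments": {"rows": [{"tx":-0.05,"ty":0,"tz":0.006,"rx":0,"ry":0.003,"rz":0.0006,"grip":5},{"tx":0,"ty":0,"tz":0,"rx":0,"ry":0,"rz":0,"grip":5}]}}

```text
t: 11.58
eef_pos: [617.7, 33.9, 225.5]
tcp_rot: [-1.777, -0.0, 0.011]
ft_force: [-0.1, 0.8, -1.1]
opening: 0.102
```

{"name": "move_arm", "arguments": {"rows": [{"tx":-0.05,"ty":0,"tz":0.006,"rx":0,"ry":0.003,"rz":0.0006,"grip":5},{"tx":0,"ty":0,"tz":0,"rx":0,"ry":0,"rz":0,"grip":5}]}}

```text
t: 11.75
eef_pos: [617.2, 34.0, 225.5]
tcp_rot: [-1.777, -0.0, 0.008]
ft_force: [-1.3, -0.3, -2.2]
opening: 0.1
```

{"name": "move_arm", "arguments": {"rows": [{"tx":-0.05,"ty":0,"tz":0.006,"rx":0,"ry":0.003,"rz":0.0006,"grip":5},{"tx":-0.05,"ty":0,"tz":0.006,"rx":0,"ry":0.003,"rz":0.0006,"grip":5},{"tx":0,"ty":0,"tz":0,"rx":0,"ry":0,"rz":0,"grip":5}]}}

```text
t: 12.0
eef_pos: [616.2, 34.1, 225.5]
tcp_rot: [-1.777, -0.0, 0.002]
ft_force: [-1.3, -0.2, -0.6]
opening: 0.105
```

{"name": "move_arm", "arguments": {"rows": [{"tx":-0.12,"ty":-0.003,"tz":0.014,"rx":0,"ry":0.008,"rz":0.0016,"grip":5},{"tx":-0.12,"ty":-0.003,"tz":0.014,"rx":0,"ry":0.008,"rz":0.0016,"grip":5},{"tx":-0.12,"ty":-0.003,"tz":0.014,"rx":0,"ry":0.008,"rz":0.0016,"grip":5},{"tx":0,"ty":0,"tz":0,"rx":0,"ry":0,"rz":0,"grip":5}]}}

```text
t: 12.33
eef_pos: [612.3, 34.5, 225.4]
tcp_rot: [-1.777, -0.0, -0.023]
ft_force: [-2.5, -0.7, -1.2]
opening: 0.101
```

{"name": "move_arm", "arguments": {"rows": [{"tx":-0.12,"ty":-0.003,"tz":0.014,"rx":0,"ry":0.008,"rz":0.0016,"grip":5},{"tx":-0.12,"ty":-0.003,"tz":0.014,"rx":0,"ry":0.008,"rz":0.0016,"grip":5},{"tx":-0.12,"ty":-0.003,"tz":0.014,"rx":0,"ry":0.008,"rz":0.0016,"grip":5},{"tx":0,"ty":0,"tz":0,"rx":0,"ry":0,"rz":0,"grip":5}]}}

```text
t: 12.67
eef_pos: [608.8, 35.1, 225.5]
tcp_rot: [-1.777, -0.0, -0.047]
ft_force: [-2.9, -1.5, 0.4]
opening: 0.102
```

{"name": "move_arm", "arguments": {"rows": [{"tx":-0.12,"ty":-0.003,"tz":0.014,"rx":0,"ry":0.008,"rz":0.0016,"grip":5},{"tx":-0.12,"ty":-0.003,"tz":0.014,"rx":0,"ry":0.008,"rz":0.0016,"grip":5},{"tx":-0.12,"ty":-0.003,"tz":0.014,"rx":0,"ry":0.008,"rz":0.0016,"grip":5},{"tx":-0.12,"ty":-0.003,"tz":0.014,"rx":0,"ry":0.008,"rz":0.0016,"grip":5},{"tx":0,"ty":0,"tz":0,"rx":0,"ry":0,"rz":0,"grip":5}]}}

```text
t: 13.08
eef_pos: [604.0, 35.9, 225.4]
tcp_rot: [-1.777, -0.001, -0.08]
ft_force: [-2.5, -2.6, -0.2]
opening: 0.101
```

{"name": "move_arm", "arguments": {"rows": [{"tx":-0.155,"ty":-0.003,"tz":0.01,"rx":0,"ry":0.01,"rz":0.002,"grip":5},{"tx":-0.23,"ty":-0.005,"tz":0.02,"rx":0,"ry":0.0147,"rz":0.003,"grip":5},{"tx":-0.31,"ty":-0.007,"tz":0.03,"rx":0,"ry":0.0196,"rz":0.0042,"grip":5},{"tx":-0.31,"ty":-0.007,"tz":0.03,"rx":0,"ry":0.0196,"rz":0.0042,"grip":5},{"tx":-0.31,"ty":-0.007,"tz":0.03,"rx":0,"ry":0.0196,"rz":0.0042,"grip":5},{"tx":-0.31,"ty":-0.007,"tz":0.03,"rx":0,"ry":0.0196,"rz":0.0042,"grip":5},{"tx":-0.31,"ty":-0.007,"tz":0.03,"rx":0,"ry":0.0196,"rz":0.0042,"grip":5},{"tx":0,"ty":0,"tz":0,"rx":0,"ry":0,"rz":0,"grip":5}]}}

```text
t: 13.75
eef_pos: [584.8, 40.8, 225.4]
tcp_rot: [-1.776, -0.0, -0.206]
ft_force: [-1.3, 1.8, -2.2]
opening: 0.103
```

{"name": "move_arm", "arguments": {"rows": [{"tx":-0.31,"ty":-0.007,"tz":0.035,"rx":0,"ry":0.0196,"rz":0.0042,"grip":5},{"tx":-0.464,"ty":-0.011,"tz":0.053,"rx":0,"ry":0.0294,"rz":0.0062,"grip":5},{"tx":-0.464,"ty":-0.011,"tz":0.053,"rx":0,"ry":0.0294,"rz":0.0062,"grip":5},{"tx":-0.464,"ty":-0.011,"tz":0.053,"rx":0,"ry":0.0294,"rz":0.0062,"grip":5},{"tx":-0.464,"ty":-0.011,"tz":0.053,"rx":0,"ry":0.0294,"rz":0.0062,"grip":5},{"tx":-0.464,"ty":-0.011,"tz":0.053,"rx":0,"ry":0.0294,"rz":0.0062,"grip":5},{"tx":-0.464,"ty":-0.011,"tz":0.053,"rx":0,"ry":0.0294,"rz":0.0062,"grip":5},{"tx":-0.464,"ty":-0.011,"tz":0.053,"rx":0,"ry":0.0294,"rz":0.0062,"grip":5},{"tx":-0.31,"ty":-0.007,"tz":0.035,"rx":0,"ry":0.0196,"rz":0.0042,"grip":5},{"tx":0,"ty":0,"tz":0,"rx":0,"ry":0,"rz":0,"grip":5}]}}

```text
t: 14.58
eef_pos: [549.9, 57.2, 225.3]
tcp_rot: [-1.776, 0.0, -0.456]
ft_force: [0.4, 3.8, -3.2]
opening: 0.099
```

{"name": "move_arm", "arguments": {"rows": [{"tx":-0.31,"ty":-0.007,"tz":0.065,"rx":0,"ry":0.0196,"rz":0.0042,"grip":5},{"tx":-0.464,"ty":-0.011,"tz":0.055,"rx":0,"ry":0.0294,"rz":0.0062,"grip":5},{"tx":-0.464,"ty":-0.011,"tz":0.055,"rx":0,"ry":0.0294,"rz":0.0062,"grip":5},{"tx":-0.464,"ty":-0.011,"tz":0.055,"rx":0,"ry":0.0294,"rz":0.0062,"grip":5},{"tx":-0.464,"ty":-0.011,"tz":0.055,"rx":0,"ry":0.0294,"rz":0.0062,"grip":5},{"tx":-0.464,"ty":-0.011,"tz":0.055,"rx":0,"ry":0.0294,"rz":0.0062,"grip":5},{"tx":-0.464,"ty":-0.011,"tz":0.055,"rx":0,"ry":0.0294,"rz":0.0062,"grip":5},{"tx":-0.464,"ty":-0.011,"tz":0.055,"rx":0,"ry":0.0294,"rz":0.0062,"grip":5},{"tx":-0.31,"ty":-0.007,"tz":0.035,"rx":0,"ry":0.0196,"rz":0.0042,"grip":5},{"tx":0,"ty":0,"tz":0,"rx":0,"ry":0,"rz":0,"grip":5}]}}

```text
t: 15.42
eef_pos: [520.1, 81.8, 225.4]
tcp_rot: [-1.776, 0.001, -0.706]
ft_force: [2.3, 3.7, -3.6]
opening: 0.104
```

{"name": "move_arm", "arguments": {"rows": [{"tx":-0.31,"ty":-0.007,"tz":0.075,"rx":0,"ry":0.0196,"rz":0.0042,"grip":5},{"tx":-0.464,"ty":-0.011,"tz":0.058,"rx":0,"ry":0.0294,"rz":0.0062,"grip":5},{"tx":-0.464,"ty":-0.011,"tz":0.058,"rx":0,"ry":0.0294,"rz":0.0062,"grip":5},{"tx":-0.464,"ty":-0.011,"tz":0.058,"rx":0,"ry":0.0294,"rz":0.0062,"grip":5},{"tx":-0.464,"ty":-0.011,"tz":0.058,"rx":0,"ry":0.0294,"rz":0.0062,"grip":5},{"tx":-0.464,"ty":-0.011,"tz":0.058,"rx":0,"ry":0.0294,"rz":0.0062,"grip":5},{"tx":-0.464,"ty":-0.011,"tz":0.058,"rx":0,"ry":0.0294,"rz":0.0062,"grip":5},{"tx":-0.464,"ty":-0.011,"tz":0.058,"rx":0,"ry":0.0294,"rz":0.0062,"grip":5},{"tx":-0.31,"ty":-0.007,"tz":0.035,"rx":0,"ry":0.0196,"rz":0.0042,"grip":5},{"tx":0,"ty":0,"tz":0,"rx":0,"ry":0,"rz":0,"grip":5}]}}

```text
t: 16.25
eef_pos: [497.2, 113.3, 225.3]
tcp_rot: [-1.777, 0.001, -0.957]
ft_force: [-1.1, 0.4, -0.6]
opening: 0.098
```

{"name": "move_arm", "arguments": {"rows": [{"tx":-0.31,"ty":-0.007,"tz":0.035,"rx":0,"ry":0.0196,"rz":0.0042,"grip":5},{"tx":-0.464,"ty":-0.011,"tz":0.056,"rx":0,"ry":0.0294,"rz":0.0062,"grip":5},{"tx":-0.464,"ty":-0.011,"tz":0.056,"rx":0,"ry":0.0294,"rz":0.0062,"grip":5},{"tx":-0.464,"ty":-0.011,"tz":0.056,"rx":0,"ry":0.0294,"rz":0.0062,"grip":5},{"tx":-0.464,"ty":-0.011,"tz":0.056,"rx":0,"ry":0.0294,"rz":0.0062,"grip":5},{"tx":-0.464,"ty":-0.011,"tz":0.056,"rx":0,"ry":0.0294,"rz":0.0062,"grip":5},{"tx":-0.464,"ty":-0.011,"tz":0.056,"rx":0,"ry":0.0294,"rz":0.0062,"grip":5},{"tx":-0.464,"ty":-0.011,"tz":0.056,"rx":0,"ry":0.0294,"rz":0.0062,"grip":5},{"tx":-0.31,"ty":-0.007,"tz":0.035,"rx":0,"ry":0.0196,"rz":0.0042,"grip":5},{"tx":0,"ty":0,"tz":0,"rx":0,"ry":0,"rz":0,"grip":5}]}}

```text
t: 17.08
eef_pos: [482.9, 149.5, 225.3]
tcp_rot: [-1.777, 0.002, -1.207]
ft_force: [-0.8, 0.6, -0.5]
opening: 0.1
```

```bash
python3 -c "
from h import *
s=env.state();print(s['ft_force'],s['moment'],s['eef_pos'],s['joints'])
save('scene','c5')"
```

```text
[-0.77366326  0.58407686 -0.49744173] [0.18818559 0.03819142 0.03978926] [482.88791626 149.50363267 225.26575003] [ 0.18811948  0.39356806  1.70772587 -0.03598839  1.24417914  1.41019765]
```

View pics/c5.png

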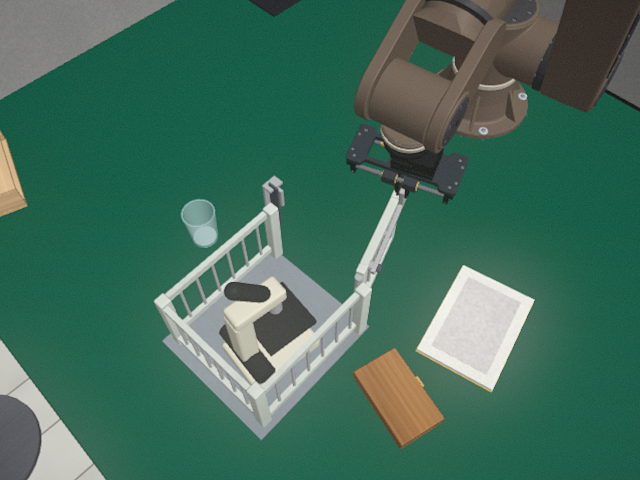

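{"name": "move_arm", "arguments": {"rows": [{"tx":-0.31,"ty":-0.007,"tz":0.038,"rx":0,"ry":0.0196,"rz":0.0042,"grip":5},{"tx":-0.464,"ty":-0.011,"tz":0.056,"rx":0,"ry":0.0294,"rz":0.0062,"grip":5},{"tx":-0.464,"ty":-0.011,"tz":0.056,"rx":0,"ry":0.0294,"rz":0.0062,"grip":5},{"tx":-0.464,"ty":-0.011,"tz":0.056,"rx":0,"ry":0.0294,"rz":0.0062,"grip":5},{"tx":-0.31,"ty":-0.007,"tz":0.037,"rx":0,"ry":0.0196,"rz":0.0042,"grip":5},{"tx":-0.155,"ty":-0.003,"tz":0.019,"rx":0,"ry":0.0098,"rz":0.0021,"grip":5},{"tx":0,"ty":0,"tz":0,"rx":0,"ry":0,"rz":0,"grip":5}]}}

```text
t: 17.72
eef_pos: [479.0, 170.8, 225.2]
tcp_rot: [-1.778, 0.002, -1.347]
ft_force: [0.3, 1.5, -0.2]
opening: 0.104
```

{"name": "move_arm", "arguments": {"rows": [{"tx":0,"ty":0.135,"tz":-0.04,"rx":0.01,"ry":0,"rz":0,"grip":5},{"tx":0,"ty":0.27,"tz":-0.08,"rx":0.02,"ry":0,"rz":0,"grip":5},{"tx":0,"ty":0.27,"tz":-0.08,"rx":0.02,"ry":0,"rz":0,"grip":5},{"tx":0,"ty":0.27,"tz":-0.08,"rx":0.02,"ry":0,"rz":0,"grip":5},{"tx":0,"ty":0.27,"tz":-0.08,"rx":0.02,"ry":0,"rz":0,"grip":5},{"tx":0,"ty":0,"tz":0,"rx":0,"ry":0,"rz":0,"grip":5}]}}

```text
t: 18.22
eef_pos: [473.7, 169.3, 213.7]
tcp_rot: [-1.685, 0.002, -1.346]
ft_force: [4.1, 1.8, -2.5]
opening: 0.102
```

{"name": "move_arm", "arguments": {"rows": [{"tx":0,"ty":0.135,"tz":0.02,"rx":0.01,"ry":0,"rz":0,"grip":5},{"tx":0,"ty":0.27,"tz":-0.07,"rx":0.02,"ry":0,"rz":0,"grip":5},{"tx":0,"ty":0.27,"tz":-0.07,"rx":0.02,"ry":0,"rz":0,"grip":5},{"tx":0,"ty":0.27,"tz":-0.07,"rx":0.02,"ry":0,"rz":0,"grip":5},{"tx":0,"ty":0.135,"tz":-0.03,"rx":0.01,"ry":0,"rz":0,"grip":5},{"tx":0,"ty":0,"tz":0,"rx":0,"ry":0,"rz":0,"grip":5}]}}

```text
t: 18.72
eef_pos: [470.0, 168.6, 203.2]
tcp_rot: [-1.608, 0.002, -1.346]
ft_force: [-2.3, -0.7, 0.8]
opening: 0.102
```

{"name": "move_arm", "arguments": {"rows": [{"tx":0,"ty":0.135,"tz":-0.06,"rx":0.01,"ry":0,"rz":0,"grip":5},{"tx":0,"ty":0.135,"tz":-0.04,"rx":0.01,"ry":0,"rz":0,"grip":5},{"tx":0,"ty":0.1,"tz":-0.03,"rx":0.008,"ry":0,"rz":0,"grip":5},{"tx":0,"ty":0,"tz":0,"rx":0,"ry":0,"rz":0,"grip":5}]}}

```text
t: 19.05
eef_pos: [468.8, 168.4, 199.4]
tcp_rot: [-1.579, 0.002, -1.347]
ft_force: [-2.5, -1.2, -0.3]
opening: 0.102
```

{"name": "move_arm", "arguments": {"rows": [{"tx":0,"ty":0,"tz":0,"rx":0.004,"ry":0,"rz":0,"grip":13},{"tx":0,"ty":0,"tz":0,"rx":0.004,"ry":0,"rz":0,"grip":20},{"tx":0,"ty":0,"tz":0,"rx":0,"ry":0,"rz":0,"grip":30},{"tx":0,"ty":0,"tz":0,"rx":0,"ry":0,"rz":0,"grip":40},{"tx":0,"ty":0,"tz":0,"rx":0,"ry":0,"rz":0,"grip":40},{"tx":0,"ty":0,"tz":0,"rx":0,"ry":0,"rz":0,"grip":40}]}}

```text
t: 19.55
eef_pos: [469.2, 168.5, 199.6]
tcp_rot: [-1.571, 0.002, -1.347]
ft_force: [-0.8, 0.7, 0.4]
opening: 0.388
```

{"name": "move_arm", "arguments": {"rows": [{"tx":0,"ty":-0.5,"tz":0,"rx":0,"ry":0,"rz":0,"grip":40},{"tx":0,"ty":-1.5,"tz":0,"rx":0,"ry":0,"rz":0,"grip":40},{"tx":0,"ty":-2,"tz":0,"rx":0,"ry":0,"rz":0,"grip":40},{"tx":0,"ty":-2,"tz":0,"rx":0,"ry":0,"rz":0,"grip":40},{"tx":0,"ty":-2,"tz":0,"rx":0,"ry":0,"rz":0,"grip":40},{"tx":0,"ty":-2,"tz":0,"rx":0,"ry":0,"rz":0,"grip":40},{"tx":0,"ty":0,"tz":0,"rx":0,"ry":0,"rz":0,"grip":40},{"tx":0,"ty":0,"tz":0,"rx":0,"ry":0,"rz":0,"grip":40}]}}

```text
t: 20.22
eef_pos: [469.4, 168.4, 300.4]
tcp_rot: [-1.569, 0.002, -1.346]
ft_force: [0.1, 0.8, -0.4]
opening: 0.396
```

```bash
python3 -c "
from h import *
s=env.state();print(s['t'],s['ft_force'],s['eef_pos'])
save('scene','c6');save('side','s6');save('wrist','w6')
a=cv2.imread('pics/s6.png')[180:380,190:450]; b=cv2.imread('pics/c6.png')[150:350,240:500];cv2.imwrite('pics/s6c.png',cv2.resize(np.vstack([a,b]),None,fx=1.5,fy=1.5,interpolation=cv2.INTER_CUBIC))
"
```

```text
20.2167 [ 0.13398905  0.8400148  -0.37332601] [469.35867656 168.35544158 300.43319875]
```

View pics/s6c.png

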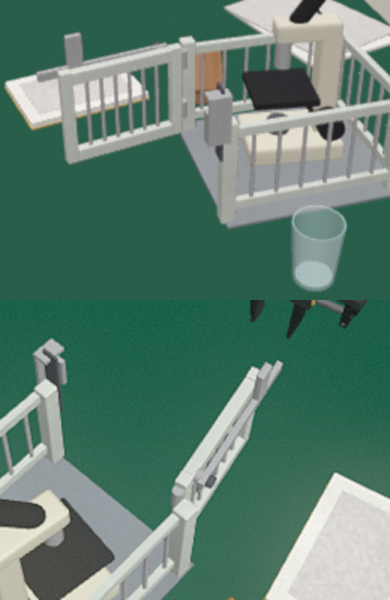

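View pics/w6.png

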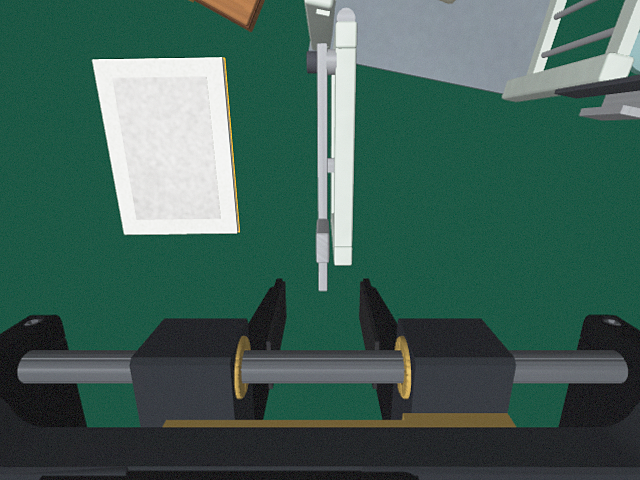

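```bash
python3 -c "
from h import *
print('tabtop',pt('w6',321,249),'bar end',pt('w6',323,283),'bar mid',pt('w6',323,140),'bar hinge end',pt('w6',322,48),'gate ends',pt('w6',345,60),pt('w6',343,240))
a=np.load('pics/scene0.npz')['im'].astype(int);b=np.load('pics/c6.npz')['im'].astype(int)
d=np.abs(a-b).max(2)>40
for n,(u0,u1,v0,v1) in dict(beaker=(178,222,195,252),micro=(215,320,275,385),box=(350,445,345,450),book=(412,540,262,395)).items(): print(n,d[v0:v1,u0:u1].sum())
s=env.state();print(s['t'],np.abs(s['qvel']).max())
"
```

```text
tabtop [467.63953703 168.42998235 214.58247796] bar end [420.72590833 156.10775682 166.68026035] bar mid [543.00022765 184.14836895 166.26454966] bar hinge end [607.9726195  199.82245248 166.6799697 ] gate ends [603.7698535  180.94610048 167.28355357] [464.77633966 148.25025234 167.47832763]
beaker 0
micro 73
box 0
book 0
20.3667 0.005101833555013689
```

```bash
python3 -c "
from h import *
a=np.load('pics/scene0.npz')['im'].astype(int);b=np.load('pics/c6.npz')['im'].astype(int)
d=np.abs(a-b).max(2)>40
v,u=np.nonzero(d[275:385,215:320]);print(u.min()+215,u.max()+215,v.min()+275,v.max()+275)
print(env.job_done())"
```

```text
307 319 275 285
the job is handed in; nothing more can be done
None
```

The gate is standing open at about 1.38 rad with the latch bar back down, and the job is handed in at about 20.4 s.

- **Lifting the bar:** I gripped the upright tab and raised the bar in small steps. It touched the hood lightly at about 28.4 mm of tab rise, where the wrist showed about 5 N. That is roughly 2 N on the hood after allowing for the bar's weight and the lever arm.
- **Coming out of the catch:** I dropped back about 1.5 mm and eased the gate out. I felt no lip contact, with the sideways force staying at 3 N or less.
- **Opening and letting go:** I swung the gate at about 0.36 rad/s, lowered the bar still holding the tab, released it and lifted the gripper 100 mm clear.

**Last checks:**
- **Bar:** it is level. Its top reads 166.3 to 166.7 mm along its length, against 167 mm expected, and the tab top reads 214.6 mm, against 215 mm.
- **Beaker, slide box and notebook:** the before and after pictures show no change.
- **Microscope:** 73 pixels differed in its check window, all in the corner where the gate used to be, so I take that as the gate and not the microscope.
- **Robot:** it touches nothing, with wrist force under 1 N.

The guard's yaw was the one measurement that disagreed: about -0.01 rad from the posts, against +0.03 to +0.04 rad from the wrist view. I used 0.03. The tab fitted it, and I corrected the small sideways forces (up to about 6 N) as I went.

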